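# Nest the sound cups and show the flawed one to the camera

## Robot

A 7-joint arm with a two-finger parallel gripper is mounted at the origin on the work surface. World frame = base frame: x ahead of the robot, y to its left, z up, the work surface at z = 0. Lengths are in m, angles in rad, forces in N, time in s.
With the tool pointing down it reaches from about 0.35 to 0.9 m from the base axis. Payload 7.2 kg.
Tool frame: the origin (TCP) lies on the centre line of the jaws, within the pads' length; the fingertips stand 11 mm ahead of it and the grasp point (between the pads) lies 8 mm behind it; z points along the fingers, x is the direction in which the jaws open and shut, and the axes are right-handed (so a half turn about z gives the same grasp; the last joint's range is limited). The gripper opens to 88 mm and grips with 3 to 60 N. Pads are 20 mm wide; open, the fingers measure 115 mm over their backs; the gripper's body (75 mm by 178 mm) begins 61 mm behind the grasp point.
Start: joints at [-1.397, 0.411, -0.013, 1.596, 0.006, 1.134, -0.082], TCP at [0.15, 0.607, 0.234] pointing down, gripper open.
Joint ranges: [-2.95, 2.95], [-0.29, 1.99], [-1.47, 1.44], [0.14, 2.54], [-1.03, 4.17], [0.13, 1.85], [-2.86, 2.86]. Speed limits (rad/s): [2.39, 2.39, 3.01, 3.01, 3.14, 3.14, 3.14].

## Interface

Orientations are given as a unit quaternion [x, y, z, w].
In Python, from workcell import env gives the robot as it stands.
- The arm moves only by the shell command python3 -m inch 'ROWS' [OPENING] [FORCE]. ROWS is JSON, a list that holds one entry, the list of rows, each a list of 4 numbers: the shift along the world's x, y, z in mm, then the turn about the world's z in rad. In form: [[[x, y, z, roll], ...]]. A call has 1 to 8 rows; each row shifts and turns the commanded pose from where the row before left it; what a row does not reach is not made up. A row lasts 1/12 s, in which the tool goes at most 41.7 mm and 7.16 degrees, less where a joint would pass 70% of its speed; a pose out of reach is approached as far as the arm can. A call with a gripper value outside its range is refused whole. OPENING is the gripper command: -1 is shut, 1 is fully open, values between are in proportion, set as the call begins (- or left out, the last holds). The fingers move at their own pace and stop on an object; FORCE is the grip in N (left out, the last holds). Time passes only in rows, so rows that do not move let the fingers close. It gives the time, the measured TCP pose, the force and the opening at its end, in the units of the state.
- env.read_state(): the state, without advancing time (a new reading comes with each control period).
- env.read_camera(name): name is "side" or "top"; returns the picture (420x560x3 uint8, blue, green, red); there is no depth.
- env.camera_params(name): a dict with "fx", "fy", "cx", "cy" (pixels), "eye" and "orientation" of the camera in the world. Camera axes: x right, y down, z forward; pixel columns grow to the right and rows downward; lengths in m; the calibration is good to about 2 mm. A picture is of the moment at which its call begins. camera_params takes no time and is no camera call.
- env.close_job(): hands the job in, once; it reports no verdict.
The state is a dict: "time_s": time; "q": joint angles; "qvel": joint speeds; "tau": joint torques, N m; "ee_pos": TCP position; "eef_rot": TCP orientation; "contact_force": force on the tool from outside, world axes, zero at the start; "wrist_torque": the same for the moment, N m; "finger_gap": opening from 0.0 (shut) to 1.0 (fully open).
Only numpy, scipy, OpenCV 4.12 (cv2) and the standard library are available. Lean on these libraries where they do the work, as an engineer would, in place of code of your own. Each camera call takes 0.05 s, during which the arm holds its last target. There are 200 camera calls.

## Task

This batch of stepped cups is just out of the kiln: nest the two sound loose cups, one after the other in either order, fully down onto the cup that stands on the round wooden board, and let go of them. Then pick up the flawed cup, the one with a shard of its neighbour stuck to its collar, and show it to the inspection camera: hold it upright in the air, its axis centred above the dark spot on the camera's base, its shard level with the lens and pointing straight at the lens. Finish while still holding it there in the gripper, quite still, and leave everything else on the bench as it is.

Things in the scene. Friction and masses are not known exactly. Their poses are not given: they have to be found in the camera images.
- cup_base: plain cream cup, 64 mm high, on the round board: bottom of the stack. Outside: foot 30 mm dia. widening evenly to 50 mm at 38 mm up, then a step out to an upright collar, 62 mm dia., from 38 mm up to the rim. Wall 3.5 mm, mouth 55 mm dia., floor 6 mm thick. Nested, the upper cup's step rests on the lower rim: it stands 26 mm higher. 90 to 160 g. Origin: centre of the underside, z up
- cup_a: sound loose cup standing on the bench, same shape, size, weight and origin as cup_base
- cup_b: sound loose cup standing on the bench, exactly like cup_a
- flawed: loose cup, shaped like cup_base, among the sound ones (any of the three may be at any of the three places). A blocky shard, 22 mm wide, from 37 to 61 mm up, is fused to its collar and sticks out along the cup's own +x to 49 mm from its axis; at the start it points away from the robot, up to 65 degrees to either side. 105 to 185 g. Origin as cup_base
- flawed_mid (a point): the point on the flawed cup's axis 49 mm above its underside, at the height of the shard's middle, 15 mm below the rim
- shard_tip (a point): the middle of the shard's outer face: 49 mm along +x from flawed_mid
- bat: round plywood board, fixed, 140 mm in diameter, 14 mm high; origin at the centre of its underside on the bench
- stand: inspection camera on a fixed aluminium base plate, 310 x 100 x 8 mm. Origin: on the bench under the centre of a dark spot, 60 mm dia., near the plate's end towards the robot. +x runs along the plate, away from the robot, to a post 222 mm along; the camera on it (50 mm cube, top of camera and post 223 mm above the bench) looks back along -x
- view (a point): the place in the air where the flawed_mid point is to be held: straight above the dark spot, 200 mm above the bench, at the lens's height
- lens (a point): centre of the lens front, 200 mm above the bench, 163 mm along the stand's +x from the view point, looking at the view point
- kiln_prop: bystander: a pale brown fired-clay rod 26 mm in diameter, 70 mm long, lying on the bench to the right of the camera stand; origin under its middle
- rib: bystander: a flat wooden scraper, 85 x 34 x 8 mm, lying on the bench in front of the round board; origin at the centre of its underside
- lidded_pot: bystander: a brown pot with a knobbed lid, 80 mm in diameter, 84 mm high, at the back left; origin at the centre of its underside
- red_bowl: bystander: a dull red bowl, 100 mm in diameter, 45 mm high, at the back right; origin at the centre of its underside
- glaze_jar: bystander: a white jar with a metal lid, 60 mm in diameter, 75 mm high, front left; origin at the centre of its underside
- brush: bystander: a brush about 170 mm long lying at the front right; origin about its middle
- sponge: bystander: a yellowish sponge 85 x 55 x 30 mm at the far right; origin at the centre of its underside
Mind the look-alikes: they are no part of the job. Leave any blue or purple look-alike of the flawed alone.

How it is judged:
On the way, in this order (a step that is already met when the one before it is completed fails the run):
1. both sound cups are nested fully down on the cup on the round board, let go and at rest (((horizontal distance between cup_a and cup_base below 0.006 m and z of cup_a in the frame of cup_base between 0.021 and 0.031 m and angle between each of cup_a, cup_b's own z axis and vertical below 0.12 rad and horizontal distance between cup_b and cup_a below 0.006 m and z of cup_b in the frame of cup_a between 0.021 and 0.031 m) or (horizontal distance between cup_b and cup_base below 0.006 m and z of cup_b in the frame of cup_base between 0.021 and 0.031 m and angle between each of cup_b, cup_a's own z axis and vertical below 0.12 rad and horizontal distance between cup_a and cup_b below 0.006 m and z of cup_a in the frame of cup_b between 0.021 and 0.031 m)) and horizontal distance between cup_base and bat below 0.035 m and angle between cup_base's own z axis and vertical below 0.12 rad and height (world z) of cup_base below 0.022 m and contact force between the fingers and cup_base below 0.05 N and contact force between the fingers and cup_a below 0.05 N and contact force between the fingers and cup_b below 0.05 N and linear speed of each of cup_base, cup_a, cup_b below 0.02 m/s), for 0.2 s.
2. the flawed cup is lifted clear of the bench in the gripper (contact force between the fingers and flawed above 1 N and height (world z) of flawed above 0.06 m), for 0.2 s.
At the end, for the whole second after the job is handed in: Sound cups: one stack on the board (26 +-5 mm steps, axes within 6 mm, tilt under 7 deg, base within 35 mm of board centre), untouched, at rest. Flawed cup held by the fingers only: flawed_mid within 25 mm of view, tilt under 10 deg, shard within 17 deg of the lens direction, still (all of step 1 and all of step 2 and distance between flawed_mid and view below 0.025 m and angle between flawed's own z axis and vertical below 0.17 rad and angle between the x axis of flawed and the x axis of stand, either way round below 0.3 rad and x of shard_tip in the frame of stand above 0.01 m and linear speed of flawed below 0.03 m/s and angular speed of flawed below 0.2 rad/s and contact force between flawed and stand below 0.1 N and contact force between flawed and cup_base below 0.1 N and contact force between flawed and cup_a below 0.1 N and contact force between flawed and cup_b below 0.1 N); the arm keeps its last pose, push and grip.
It fails at once if a bystander (clay rod, scraper, lidded pot, red bowl, jar, brush or sponge) is pushed more than 30 mm (distance of any of kiln_prop, rib, lidded_pot, red_bowl, glaze_jar, brush, sponge from where it was at the start of the episode above 0.03 m).
It also fails if it takes over 64 s, if anything falls off the work surface, if the arm or the gripper's body presses on something with over 40 N, if the wrist force passes 120 N, or if a joint passes its speed limit or range.

## Working session

There is one attempt and no reset: what is moved stays moved. The work goes in short steps, Python scripts to look and compute and a shell command to move; the robot and the scene stay as the last step left them, time stands still between calls to the robot, and variables do not carry over. Pictures are saved under pics/ and viewed, about 8 in all and at most 12, crops included, and the job is handed in when it is done.

```bash
ls; mkdir -p pics
python3 - <<'E'
from workcell import env
import cv2
for n in("top","side"):
    im=env.read_camera(n); cv2.imwrite(f"pics/{n}0.png",im); p=env.camera_params(n); print(n,p)
s=env.read_state(); print(s['time_s'],s['ee_pos'],s['eef_rot'],s['finger_gap'])
E
```

```text
pics
top {'fx': 388.6766647429672, 'fy': 388.6766647429672, 'cx': 279.7109780605896, 'cy': 210.8078425321942, 'eye': array([ 0.37062883, -0.06662389,  1.05783816]), 'orientation': array([ 0.74822265, -0.65344219,  0.07635583, -0.08570855])}
side {'fx': 412.8544613579299, 'fy': 412.8544613579299, 'cx': 274.9745700267805, 'cy': 205.97987146503945, 'eye': array([0.42923471, 0.95685415, 0.67047635]), 'orientation': array([-0.03868671,  0.85459232, -0.51653324,  0.03699623])}
0.1 [0.14957215 0.60637045 0.23291533] [ 7.87206730e-01  6.16688765e-01 -5.36064718e-04  4.94716309e-04] 1.0011041615969267
```

View pics/top0.png

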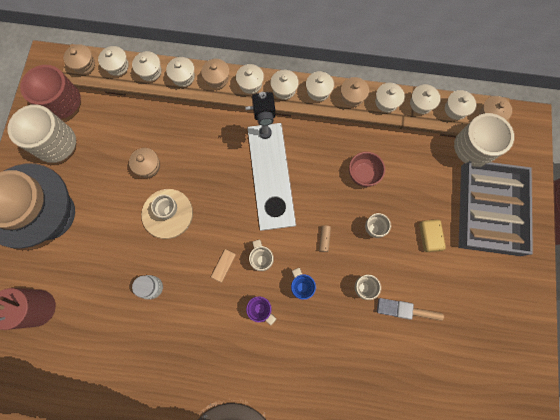

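View pics/side0.png

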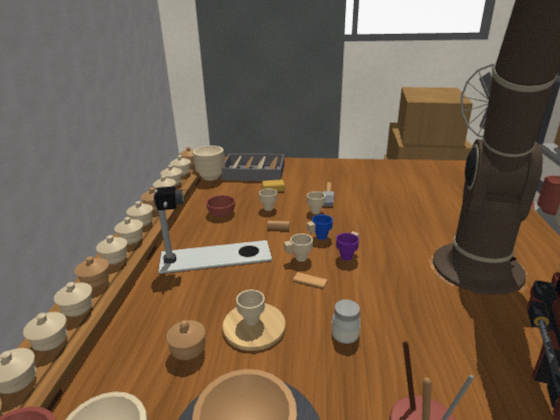

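Top view: the cup on the board is at (163,207). The loose cream cups are at (261,258), (378,226) and (368,287). The one at (261,258) has a shard at about (257,244), so it fits "flawed". The blue (303,287) and purple (259,309) cups are look-alikes. Next I fit the rims by edges and confirm in an enlarged crop.

```bash
cat > h.py <<'E'
import numpy as np, cv2
from scipy.spatial.transform import Rotation as R
from scipy.optimize import minimize
from workcell import env
P={n:env.camera_params(n) for n in("top","side")}
def proj(n,X):
    p=P[n]; c=R.from_quat(p['orientation']).inv().apply(np.atleast_2d(X)-p['eye'])
    return np.c_[p['fx']*c[:,0]/c[:,2]+p['cx'],p['fy']*c[:,1]/c[:,2]+p['cy']]
def unproj(n,uv,z):
    p=P[n]; d=R.from_quat(p['orientation']).apply([(uv[0]-p['cx'])/p['fx'],(uv[1]-p['cy'])/p['fy'],1])
    return p['eye']+d*(z-p['eye'][2])/d[2]
A=np.linspace(0,2*np.pi,120,endpoint=False)
def ring(c,z,r): return np.c_[c[0]+r*np.cos(A),c[1]+r*np.sin(A),np.full(120,z)]
def grad(im):
    g=cv2.GaussianBlur(cv2.cvtColor(im,cv2.COLOR_BGR2GRAY).astype(np.float32),(0,0),1.0)
    return np.hypot(cv2.Sobel(g,5,1,0),cv2.Sobel(g,5,0,1))
def score(gs,c,rings):
    t=0
    for n,g in gs.items():
        for z,r in rings:
            q=proj(n,ring(c,z,r)).astype(np.float32)
            t+=np.minimum(cv2.remap(g,q[:,0],q[:,1],1),150).mean()
    return t
def fit(gs,c0,rings,w=.014):
    s=np.arange(-w,w+1e-6,.001)
    return max(((c0[0]+a,c0[1]+b) for a in s for b in s),key=lambda c:score(gs,c,rings))
E
python3 - <<'E'
from h import *
im={n:cv2.imread(f"pics/{n}0.png") for n in P}; g={n:grad(im[n]) for n in P}
big={n:cv2.resize(im[n],None,fx=4,fy=4,interpolation=cv2.INTER_CUBIC) for n in P}
C={}
for k,uv,z0 in(("base",(163,207),.014),("flawed",(261,258),0),("s1",(378,226),0),("s2",(368,287),0)):
    c0=unproj("top",uv,z0+.064)[:2]; rr=[(z0+.064,.031),(z0+.064,.0275)]
    ft=fit({"top":g["top"]},c0,rr); fs=fit({"side":g["side"]},c0,rr,.02); c=fit(g,c0,rr); C[k]=c
    print(k,np.round(c0,3),"top",np.round(ft,3),"side",np.round(fs,3),"both",np.round(c,3))
    for n in P:
        for z,r in rr[:1]: cv2.polylines(big[n],[np.int32(proj(n,ring(c,z,r))*4+1.5)],True,(0,255,0),1)
for nm,uv,z in(("bat",(166,213),.014),("spot",(275,207),.008),("post",(265,132),0),("blue",(303,287),.064),("purple",(259,309),.064),("shard",(257,244),.061)): print(nm,np.round(unproj("top",uv,z),3))
t=big["top"][4*190:4*325,4*140:4*400]; s=big["side"][4*180:4*330,4*225:4*365]
cv2.imwrite("pics/c1.png",cv2.resize(t,(780,405))); cv2.imwrite("pics/c2.png",s)
E
```

```text
base [0.568 0.263] top [0.56  0.273] side [0.571 0.26 ] both [0.57  0.264]
flawed [ 0.473 -0.007] top [ 0.473 -0.002] side [ 0.471 -0.012] both [ 0.471 -0.003]
s1 [ 0.596 -0.297] top [ 0.598 -0.295] side [ 0.595 -0.317] both [ 0.598 -0.295]
s2 [ 0.437 -0.284] top [ 0.438 -0.281] side [ 0.441 -0.291] both [ 0.439 -0.281]
bat [0.565 0.273 0.014]
spot [ 0.624 -0.021  0.008]
post [0.846 0.039 0.   ]
blue [ 0.415 -0.122  0.064]
purple [ 0.347 -0.02   0.064]
shard [0.507 0.009 0.061]
```

View pics/c1.png

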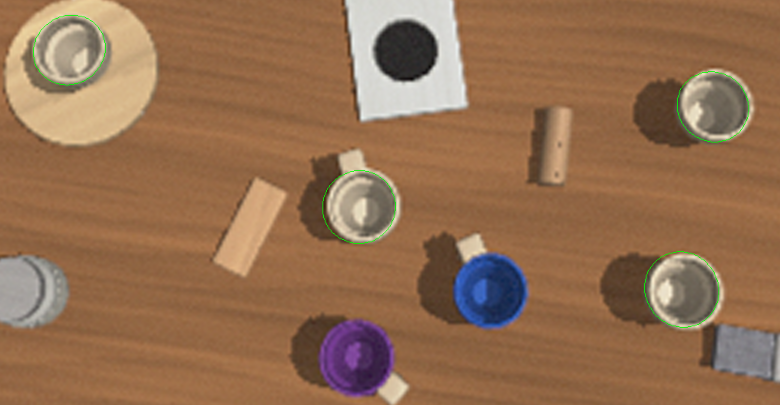

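View pics/c2.png

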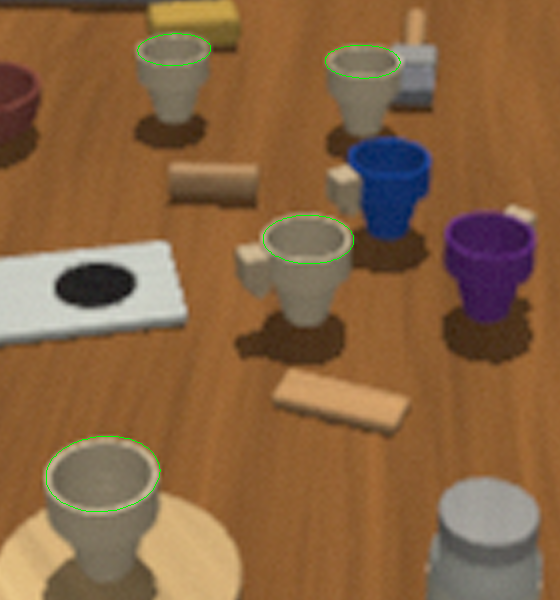

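The crops confirm it: the cream cup at top pixel (261,258) has the shard and is the flawed cup. s1 (378,226) and s2 (368,287) are plain and sound. I'll start with s1.

```bash
python3 -m inch '[[[28,-28,0,0],[28,-28,0,0],[28,-28,0,0],[28,-28,0,0],[28,-28,0,0],[28,-28,0,0],[28,-28,0,0],[28,-28,0,0]]]' 1 25
python3 -m inch '[[[12,-38,0,0],[12,-38,0,0],[12,-38,0,0],[12,-38,0,0],[12,-38,0,0],[12,-38,0,0],[12,-38,0,0],[12,-38,0,0]]]'
python3 -m inch '[[[12,-38,0,0],[12,-38,0,0],[12,-38,0,0],[12,-38,0,0],[12,-38,0,0],[12,-38,0,0],[0,0,0,0],[0,0,0,0]]]'
```

```text
time_s: 0.77
ee_pos: [0.3746, 0.3811, 0.2335]
eef_rot: [0.787, 0.617, -0.0, -0.0]
contact_force: [0.2, -0.0, 0.8]
finger_gap: 0.999
time_s: 1.43
ee_pos: [0.4697, 0.0768, 0.2337]
eef_rot: [0.787, 0.617, 0.0, -0.0]
contact_force: [1.8, -0.3, 0.5]
finger_gap: 0.993
time_s: 2.1
ee_pos: [0.5412, -0.1518, 0.2331]
eef_rot: [0.789, 0.615, -0.001, 0.0]
contact_force: [-0.9, 0.4, 0.1]
finger_gap: 1.001
```

```bash
python3 -m inch '[[[11,-29,0,0],[11,-29,0,0],[11,-28,-20,0],[12,-28,-30,0],[12,-29,-25,0],[0,0,-25,0],[0,0,-20,0],[0,0,0,0]]]'
python3 - <<'E'
from h import *
im={n:env.read_camera(n) for n in P}; s=env.read_state(); print(s['ee_pos'])
o=[]
for n in P:
    b=cv2.resize(im[n],None,fx=4,fy=4,interpolation=cv2.INTER_CUBIC); c=(.598,-.295)
    cv2.polylines(b,[np.int32(proj(n,ring(c,.064,.031))*4+1.5)],True,(0,255,0),1)
    u,v=np.int32(proj(n,[*c,.08])[0]*4); o.append(b[max(0,v-250):v+250,max(0,u-195):u+195])
h=min(x.shape[0] for x in o); cv2.imwrite("pics/g1.png",np.hstack([x[:h] for x in o]))
E
```

```text
time_s: 2.77
ee_pos: [0.5961, -0.2883, 0.1093]
eef_rot: [0.787, 0.617, -0.002, -0.004]
contact_force: [-0.5, 0.6, -0.7]
finger_gap: 0.997
[ 0.59834517 -0.28952778  0.11403729]
```

View pics/g1.png

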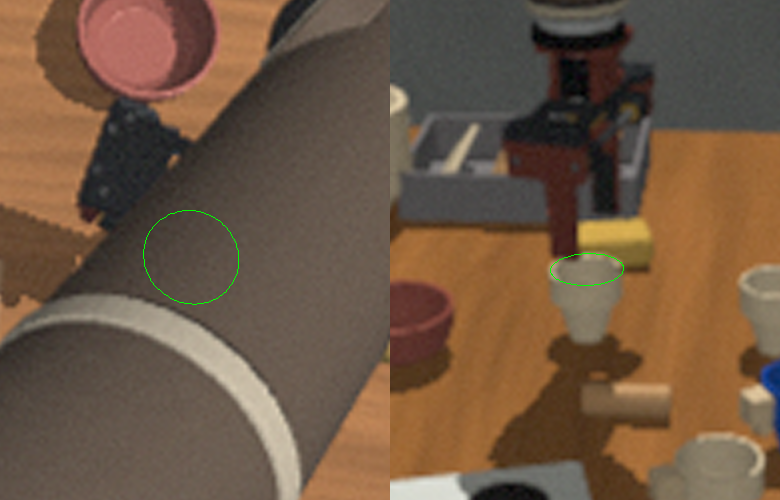

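The side crop shows the open fingers straddling the cup s1 (rim at crop (587,270)) and still above it, in line with the fitted ring. The top view is hidden by the arm. I go down and grip.

```bash
python3 -m inch '[[[0,-2,-15,0],[0,-2,-15,0],[0,0,-15,0],[0,0,-15,0],[0,0,-3,0],[0,0,0,0],[0,0,0,0]]]'
python3 -m inch '[[[0,0,0,0],[0,0,0,0],[0,0,0,0],[0,0,0,0],[0,0,0,0],[0,0,0,0]]]' -1 25
```

```text
time_s: 3.45
ee_pos: [0.5989, -0.2954, 0.0524]
eef_rot: [0.787, 0.617, 0.0, 0.0]
contact_force: [-0.1, -0.1, 0.2]
finger_gap: 1.0
time_s: 3.95
ee_pos: [0.5987, -0.2962, 0.0521]
eef_rot: [0.787, 0.617, 0.0, 0.001]
contact_force: [0.4, -1.9, 4.5]
finger_gap: 0.705
```

Gripped: the gap of 0.705 is 62 mm. I lift and carry it to the base cup.

```bash
python3 -m inch '[[[0,0,15,0],[0,0,30,0],[0,0,35,0],[0,0,35,0],[0,10,23,0],[-2,25,0,0],[-2,35,0,0],[-2,35,0,0]]]'
python3 -m inch '[[[-2,35,0,0],[-2,35,0,0],[-2,35,0,0],[-2,35,0,0],[-2,35,0,0],[-2,35,0,0],[-2,35,0,0],[-2,35,0,0]]]'
python3 -m inch '[[[-2,35,0,0],[-2,35,0,0],[-2,35,0,0],[-2,35,0,0],[-1,25,0,0],[0,10,0,0],[0,0,0,0],[0,0,0,0]]]'
python3 - <<'E'
from h import *
im={n:env.read_camera(n) for n in P}; s=env.read_state(); print(s['ee_pos'])
g={n:grad(im[n]) for n in P}
for rr in([(.078,.031)],[(.078,.031),(.078,.0275)]): print(np.round(fit({"side":g["side"]},(.570,.264),rr,.01),3))
n="side";b=cv2.resize(im[n],None,fx=4,fy=4,interpolation=cv2.INTER_CUBIC); c=(.570,.264)
cv2.polylines(b,[np.int32(proj(n,ring(c,.078,.031))*4+1.5)],True,(0,255,0),1)
t=s['ee_pos']
for z in(-.052,.012): cv2.polylines(b,[np.int32(proj(n,ring(t[:2],t[2]+z,.015 if z<0 else .031))*4+1.5)],True,(255,0,255),1)
u,v=np.int32(proj(n,[*c,.1])[0]*4); cv2.imwrite("pics/n1.png",b[v-280:v+200,u-250:u+250])
E
```

```text
time_s: 4.62
ee_pos: [0.5918, -0.19, 0.1896]
eef_rot: [0.788, 0.616, 0.0, -0.0]
contact_force: [0.6, 1.1, -1.7]
finger_gap: 0.705
time_s: 5.28
ee_pos: [0.5755, 0.0914, 0.1891]
eef_rot: [0.787, 0.617, -0.0, -0.0]
contact_force: [1.1, 0.1, -1.3]
finger_gap: 0.707
time_s: 5.95
ee_pos: [0.5672, 0.2634, 0.189]
eef_rot: [0.787, 0.617, -0.001, 0.0]
contact_force: [-0.4, -0.9, -1.2]
finger_gap: 0.706
[0.56784314 0.2617942  0.1894067 ]
[0.571 0.263]
[0.571 0.261]
```

View pics/n1.png

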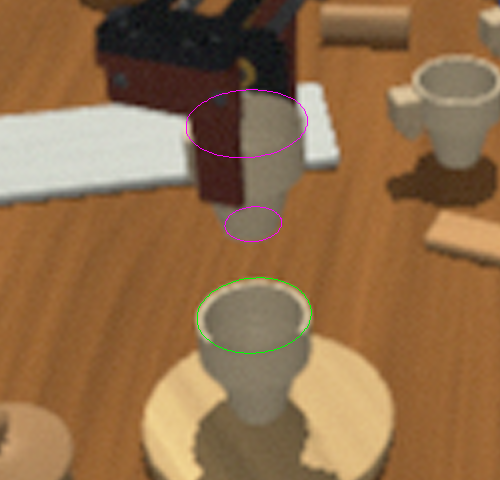

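The side picture shows the held cup straight above the base cup (foot at crop (251,224), base rim centre (255,315)), within about 2 mm. I lower it, watching the force.

```bash
python3 -m inch '[[[1,0,-15,0],[1,0,-20,0],[0,0,-20,0],[0,0,-15,0],[0,0,-10,0],[0,0,-8,0],[0,0,-5,0],[0,0,0,0]]]'
python3 -m inch '[[[0,0,-2,0],[0,0,0,0],[0,0,0,0]]]'
```

```text
time_s: 6.72
ee_pos: [0.5693, 0.2637, 0.0958]
eef_rot: [0.788, 0.616, -0.0, 0.0]
contact_force: [0.2, -0.5, -0.6]
finger_gap: 0.704
time_s: 6.97
ee_pos: [0.5697, 0.2647, 0.0951]
eef_rot: [0.787, 0.617, 0.001, 0.0]
contact_force: [0.2, -1.2, -2.1]
finger_gap: 0.703
```

```bash
python3 -m inch '[[[0,0,-2,0],[0,0,-1,0],[0,0,0,0]]]'; python3 -m inch '[[[0,0,-1,0],[0,0,-1,0],[0,0,0,0]]]'
```

```text
time_s: 7.22
ee_pos: [0.5699, 0.2654, 0.0921]
eef_rot: [0.787, 0.617, 0.001, -0.0]
contact_force: [-0.7, 1.2, 3.2]
finger_gap: 0.704
time_s: 7.47
ee_pos: [0.5708, 0.2655, 0.0919]
eef_rot: [0.787, 0.617, 0.002, -0.0]
contact_force: [-2.7, 1.2, 15.4]
finger_gap: 0.705
```

Contact came at TCP z = 0.092, exactly the height expected when fully nested. I release it and go for s2.

```bash
python3 -m inch '[[[0,0,1,0],[0,0,1,0],[0,0,0,0],[0,0,0,0],[0,0,15,0],[0,0,25,0],[0,0,30,0],[0,0,30,0]]]' 1 25
python3 -m inch '[[[0,0,15,0],[-6,-25,0,0],[-8,-35,0,0],[-9,-36,0,0],[-9,-36,0,0],[-9,-36,0,0],[-9,-36,0,0],[-9,-36,0,0]]]'
python3 -m inch '[[[-9,-36,0,0],[-9,-36,0,0],[-9,-36,0,0],[-9,-36,0,0],[-9,-36,0,0],[-9,-36,0,0],[-9,-36,0,0],[-8,-33,0,0]]]'
python3 -m inch '[[[-2,-21,0,0],[0,0,0,0],[0,0,0,0]]]'
python3 - <<'E'
from h import *
im=env.read_camera("side"); s=env.read_state(); print(s['ee_pos'])
g={"side":grad(im)}
for z in(.098,.101,.104,.107,.110):
    c=fit(g,(.570,.264),[(z,.031),(z,.0275)],.01); print(z,np.round(c,3),score(g,c,[(z,.031),(z,.0275)]))
print("s2",np.round(fit(g,(.439,-.281),[(.064,.031),(.064,.0275)],.01),3))
b=cv2.resize(im,None,fx=4,fy=4,interpolation=cv2.INTER_CUBIC)
o=[]
for c,z in(((.571,.264),.104),((.439,-.281),.064)):
    cv2.polylines(b,[np.int32(proj("side",ring(c,z,.031))*4+1.5)],True,(0,255,0),1)
    u,v=np.int32(proj("side",[*c,z])[0]*4); o.append(b[v-200:v+200,u-180:u+180])
cv2.imwrite("pics/n2.png",np.hstack(o))
E
```

```text
time_s: 8.13
ee_pos: [0.5688, 0.2641, 0.1916]
eef_rot: [0.787, 0.617, -0.001, 0.0]
contact_force: [0.6, 0.8, 0.1]
finger_gap: 0.998
time_s: 8.8
ee_pos: [0.5094, 0.0228, 0.2062]
eef_rot: [0.787, 0.617, -0.0, -0.0]
contact_force: [0.1, -0.0, 0.3]
finger_gap: 1.001
time_s: 9.47
ee_pos: [0.4382, -0.2625, 0.2064]
eef_rot: [0.787, 0.616, -0.0, 0.0]
contact_force: [0.3, 0.2, 0.2]
finger_gap: 0.998
time_s: 9.72
ee_pos: [0.4366, -0.2825, 0.2061]
eef_rot: [0.788, 0.616, -0.0, -0.0]
contact_force: [-0.0, -0.1, 0.0]
finger_gap: 1.001
[ 0.43716467 -0.28111926  0.20601787]
0.098 [0.574 0.254] 188.19629
0.101 [0.574 0.257] 189.68124
0.104 [0.573 0.261] 190.0269
0.107 [0.572 0.265] 189.79004
0.11 [0.571 0.268] 189.36755
s2 [ 0.441 -0.288]
```

View pics/n2.png

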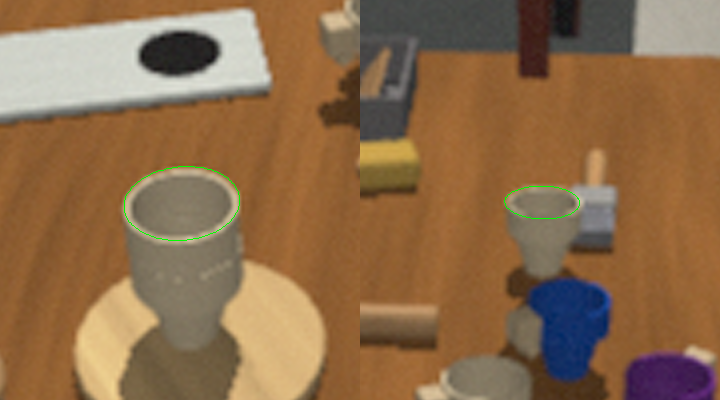

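The first cup sits fully nested (rim ring fits at z = 0.104) and s2 is where it was fitted (crop (543,203)). I descend on s2 and grip it.

```bash
python3 -m inch '[[[1,-1,-25,0],[1,-1,-35,0],[0,0,-30,0],[0,0,-25,0],[0,0,-20,0],[0,0,-14,0],[0,0,-5,0],[0,0,0,0]]]'
python3 -m inch '[[[0,0,0,0],[0,0,0,0],[0,0,0,0],[0,0,0,0],[0,0,0,0],[0,0,0,0]]]' -1 25
python3 -m inch '[[[0,0,15,0],[0,0,30,0],[0,0,35,0],[0,0,35,0],[0,0,30,0],[0,0,20,0],[0,0,0,0]]]'
```

```text
time_s: 10.43
ee_pos: [0.4391, -0.2817, 0.0513]
eef_rot: [0.787, 0.617, -0.0, -0.001]
contact_force: [0.7, -0.9, 0.3]
finger_gap: 1.003
time_s: 10.93
ee_pos: [0.44, -0.2841, 0.0533]
eef_rot: [0.787, 0.617, 0.0, 0.001]
contact_force: [-1.3, -1.1, 6.8]
finger_gap: 0.707
time_s: 11.52
ee_pos: [0.4409, -0.2846, 0.2215]
eef_rot: [0.787, 0.617, 0.002, 0.003]
contact_force: [0.9, -0.3, -1.3]
finger_gap: 0.705
```

```bash
python3 -m inch '[[[4,15,0,0],[6,25,0,0],[8,34,0,0],[8,34,0,0],[8,34,0,0],[8,34,0,0],[8,34,0,0],[8,34,0,0]]]'
python3 -m inch '[[[8,34,0,0],[8,34,0,0],[8,34,0,0],[8,34,0,0],[8,34,0,0],[8,34,0,0],[8,34,0,0],[8,34,0,0]]]'
python3 -m inch '[[[5,20,0,0],[2,9,0,0],[0,0,0,0],[0,0,0,0]]]'
python3 - <<'E'
from h import *
im=env.read_camera("side"); s=env.read_state(); t=s['ee_pos'];print(t)
n="side";b=cv2.resize(im,None,fx=4,fy=4,interpolation=cv2.INTER_CUBIC); c=(.572,.263)
cv2.polylines(b,[np.int32(proj(n,ring(c,.104,.031))*4+1.5)],True,(0,255,0),1)
for z in(-.0525,.0115): cv2.polylines(b,[np.int32(proj(n,ring(t[:2],t[2]+z,.015 if z<0 else .031))*4+1.5)],True,(255,0,255),1)
u,v=np.int32(proj(n,[*c,.1])[0]*4); cv2.imwrite("pics/n3.png",b[max(0,v-330):v+150,u-250:u+250])
E
```

```text
time_s: 12.18
ee_pos: [0.4966, -0.0375, 0.2163]
eef_rot: [0.787, 0.617, -0.001, -0.001]
contact_force: [0.4, -0.5, -0.5]
finger_gap: 0.704
time_s: 12.85
ee_pos: [0.5606, 0.2342, 0.2158]
eef_rot: [0.787, 0.617, -0.001, -0.0]
contact_force: [0.3, 0.4, -1.3]
finger_gap: 0.708
time_s: 13.18
ee_pos: [0.5679, 0.2601, 0.2164]
eef_rot: [0.787, 0.616, -0.001, 0.0]
contact_force: [0.8, -0.4, -1.7]
finger_gap: 0.704
[0.56816266 0.25916057 0.21679288]
```

View pics/n3.png

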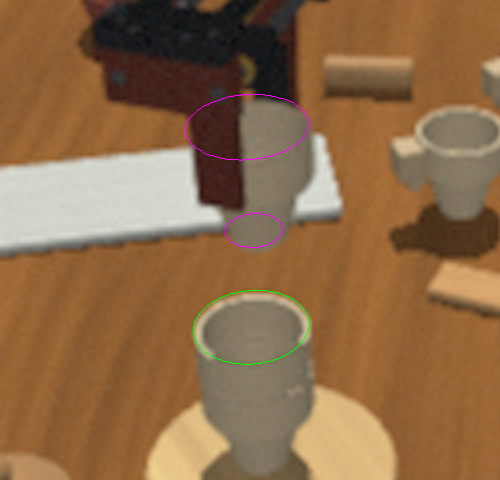

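The held cup's foot (crop (258,230)) is about 2 mm towards −x of the TCP, and the stack rim centre is (253,328). I correct by +5 and +4 mm and lower.

```bash
python3 -m inch '[[[3,2,-12,0],[2,2,-18,0],[0,0,-18,0],[0,0,-16,0],[0,0,-12,0],[0,0,-10,0],[0,0,-6,0],[0,0,0,0]]]'
python3 -m inch '[[[0,0,-2,0],[0,0,-1,0],[0,0,0,0]]]'; python3 -m inch '[[[0,0,-1,0],[0,0,-1,0],[0,0,0,0]]]'
```

```text
time_s: 13.9
ee_pos: [0.5729, 0.2648, 0.1241]
eef_rot: [0.787, 0.616, -0.001, -0.0]
contact_force: [-0.2, 0.3, -1.2]
finger_gap: 0.703
time_s: 14.15
ee_pos: [0.5737, 0.2657, 0.1229]
eef_rot: [0.787, 0.617, 0.0, 0.0]
contact_force: [0.2, -0.4, -1.2]
finger_gap: 0.708
time_s: 14.4
ee_pos: [0.5734, 0.2656, 0.1205]
eef_rot: [0.787, 0.617, 0.0, -0.0]
contact_force: [0.1, -0.3, -1.6]
finger_gap: 0.708
```

```bash
python3 -m inch '[[[0,0,-2,0],[0,0,0,0],[0,0,0,0]]]'; python3 -m inch '[[[0,0,-1,0],[0,0,-1,0],[0,0,0,0]]]'
```

```text
time_s: 14.65
ee_pos: [0.5741, 0.2665, 0.1194]
eef_rot: [0.787, 0.617, 0.001, -0.0]
contact_force: [-0.8, 1.0, 5.4]
finger_gap: 0.702
time_s: 14.9
ee_pos: [0.5752, 0.267, 0.1191]
eef_rot: [0.787, 0.617, 0.003, -0.0]
contact_force: [-1.3, 2.9, 14.1]
finger_gap: 0.703
```

Seated at z = 0.119 as expected. I release, back off, and check the stack; shard and stand directions come from the unobstructed first pictures.

```bash
python3 -m inch '[[[0,0,1,0],[0,0,1,0],[0,0,0,0],[0,0,0,0],[0,0,15,0],[0,0,25,0],[0,0,25,0],[0,0,20,0]]]' 1 25
python3 -m inch '[[[0,0,15,0],[-6,-25,0,0],[-8,-30,0,0],[-8,-30,0,0],[-8,-30,0,0],[-4,-15,0,0],[0,0,0,0],[0,0,0,0]]]'
python3 - <<'E'
from h import *
im=env.read_camera("side"); s=env.read_state(); print(s['ee_pos']); cv2.imwrite("pics/side_s.png",im)
g={"side":grad(im)}
for z in(.126,.130,.134): 
    c=fit(g,(.572,.264),[(z,.031),(z,.0275)],.01); print(z,np.round(c,3),score(g,c,[(z,.031),(z,.0275)]))
t=cv2.imread("pics/top0.png"); sd=cv2.imread("pics/side0.png")
# stand plate: bright, low saturation
h=cv2.cvtColor(t,cv2.COLOR_BGR2HSV); m=((h[...,1]<45)&(h[...,2]>150)).astype(np.uint8); m[:, :235]=0;m[:,310:]=0;m[:115]=0;m[240:]=0
k=max(cv2.findContours(m,0,1)[0],key=cv2.contourArea); w=np.array([unproj("top",p[0],.008)[:2] for p in k])
r=cv2.minAreaRect((w*1000).astype(np.float32)); bx=cv2.boxPoints(r); print("plate",r,bx.round())
d=(h[...,2]<60).astype(np.uint8); d[:190]=0;d[225:]=0;d[:,:262]=0;d[:,290:]=0
M=cv2.moments(d,True); print("spot",unproj("top",(M['m10']/M['m00'],M['m01']/M['m00']),.008),M['m00'])
# shard angle by fitting projected top-face outline
gg={"top":grad(t),"side":grad(sd)}
c=np.array([.472,-.004]); best=[]
for a in np.arange(-65,66,1):
    e=np.array([np.cos(np.radians(a)),np.sin(np.radians(a))]); f=np.array([-e[1],e[0]])
    q=[(.034,-.011),(.049,-.011),(.049,.011),(.034,.011)]
    L=np.vstack([np.linspace(q[i],q[i+1],20) for i in range(3)]); X=c+L[:,:1]*e+L[:,1:]*f; X=np.c_[X,np.full(len(X),.061)]
    v=[cv2.remap(gg[n],*(proj(n,X).astype(np.float32).T.copy()),1).mean() for n in gg]; best.append((sum(v),*v,a))
best=np.array(best)
for j in(0,1,2): print(best[np.argsort(-best[:,j])[:5]][:,[j,3]].round(1).tolist())
b=cv2.resize(im,None,fx=4,fy=4,interpolation=cv2.INTER_CUBIC); u,v=np.int32(proj("side",[.572,.263,.1])[0]*4)
cv2.polylines(b,[np.int32(proj("side",ring((.572,.263),.13,.031))*4+1.5)],True,(0,255,0),1)
cv2.imwrite("pics/n4.png",b[v-200:v+180,u-200:u+300])
E
```

```text
time_s: 15.57
ee_pos: [0.5735, 0.2653, 0.2046]
eef_rot: [0.787, 0.617, -0.0, 0.0]
contact_force: [0.7, -0.4, 0.9]
finger_gap: 1.0
time_s: 16.23
ee_pos: [0.5395, 0.1355, 0.2186]
eef_rot: [0.788, 0.616, 0.0, -0.0]
contact_force: [-0.2, 0.1, -0.2]
finger_gap: 0.997
[0.53960191 0.1368086  0.21840912]
0.126 [0.576 0.26 ] 99.88142
0.13 [0.575 0.265] 98.89768
0.134 [0.573 0.27 ] 97.47499
plate ((715.7147827148438, 3.8639144897460938), (309.8530578613281, 99.30189514160156), 15.220351219177246) [[553.  11.]
 [579. -85.]
 [878.  -3.]
 [852.  92.]]
spot [ 0.62467643 -0.02120968  0.008     ] 303.0
[[330.4, 21.0], [327.6, 20.0], [327.4, 22.0], [319.2, 23.0], [319.0, 19.0]]
[[190.6, 20.0], [189.6, 21.0], [186.7, 19.0], [183.4, 22.0], [177.7, 18.0]]
[[148.6, 25.0], [148.2, 26.0], [148.0, 24.0], [146.7, 27.0], [146.5, 23.0]]
```

View pics/n4.png

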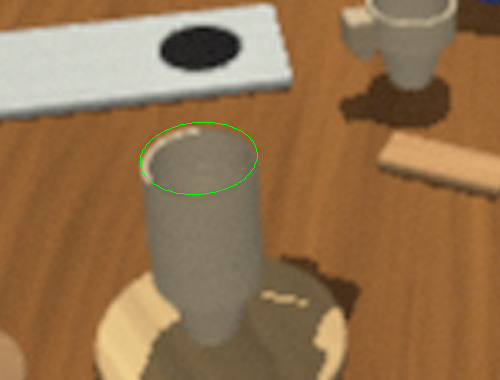

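The three-cup stack is seated (rim ring at z ≈ 0.130 at crop (200,158)). Shard is at 21°, stand axis at 15.2°, spot at (0.625, −0.021). I go to the flawed cup with the jaws turned across the shard.

```bash
python3 -m inch '[[[-6,-12,0,0.08],[-11,-24,0,0.1],[-11,-24,0,0.1],[-12,-24,0,0.1],[-12,-24,0,0.1],[-11,-24,0,0.08],[-5,-9,0,0.04],[0,0,0,0]]]'
python3 -m inch '[[[0,0,-25,0],[0,0,-35,0],[0,0,-25,0],[0,0,-10,0],[0,0,0,0],[0,0,0,0]]]'
python3 - <<'E'
from h import *
im=env.read_camera("side"); s=env.read_state(); t=s['ee_pos'];print(t,np.degrees(2*np.arctan2(s['eef_rot'][1],s['eef_rot'][0])))
g={"side":grad(im)}; print(np.round(fit(g,(.472,-.004),[(.064,.031),(.064,.0275)],.01),3))
b=cv2.resize(im,None,fx=4,fy=4,interpolation=cv2.INTER_CUBIC); c=(.472,-.004)
for q,z in((c,.064),(t[:2],t[2]+.012)): cv2.polylines(b,[np.int32(proj("side",ring(q,z,.031))*4+1.5)],True,(0,255,0),1)
u,v=np.int32(proj("side",[*c,.1])[0]*4); cv2.imwrite("pics/f1.png",b[v-250:v+200,u-250:u+250])
E
```

```text
time_s: 16.95
ee_pos: [0.4711, -0.0063, 0.2185]
eef_rot: [0.57, 0.822, -0.0, -0.0]
contact_force: [0.3, 0.8, -0.2]
finger_gap: 0.999
time_s: 17.45
ee_pos: [0.472, -0.0044, 0.1236]
eef_rot: [0.57, 0.822, -0.0, -0.0]
contact_force: [-0.3, -0.2, -0.0]
finger_gap: 1.0
[ 0.47250742 -0.00466157  0.12428065] 110.55579670152804
[ 0.467 -0.011]
```

View pics/f1.png

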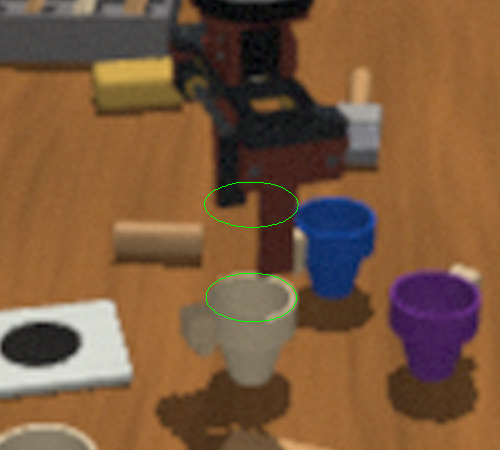

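The gripper is centred over the flawed cup (rim at crop (252,297), shard to the left), jaws across the shard. I descend, grip with 35 N and lift.

```bash
python3 -m inch '[[[0,0,-15,0],[0,0,-20,0],[0,0,-20,0],[0,0,-12,0],[0,0,-6,0],[0,0,0,0],[0,0,0,0]]]'
python3 -m inch '[[[0,0,0,0],[0,0,0,0],[0,0,0,0],[0,0,0,0],[0,0,0,0],[0,0,0,0]]]' -1 35
python3 -m inch '[[[0,0,10,0],[0,0,20,0],[0,0,30,0],[0,0,35,0],[0,0,30,0],[0,0,20,0],[0,0,8,0],[0,0,0,0]]]'
```

```text
time_s: 18.08
ee_pos: [0.4723, -0.0053, 0.0514]
eef_rot: [0.57, 0.822, 0.001, 0.0]
contact_force: [-0.1, -0.3, 0.7]
finger_gap: 0.996
time_s: 18.58
ee_pos: [0.4719, -0.0056, 0.051]
eef_rot: [0.57, 0.822, 0.0, 0.0]
contact_force: [-0.3, -1.1, 5.7]
finger_gap: 0.705
time_s: 19.25
ee_pos: [0.4721, -0.0053, 0.2052]
eef_rot: [0.57, 0.822, 0.001, 0.001]
contact_force: [0.2, -0.9, -2.0]
finger_gap: 0.707
```

```bash
python3 -m inch '[[[12,-1,0,-0.02],[25,-3,0,-0.02],[28,-3,0,-0.02],[28,-3,0,-0.02],[28,-3,0,-0.02],[20,-2,-2,0],[11,-1,-1,0],[0,0,0,0]]]'
python3 -m inch '[[[0,0,0,0],[0,0,0,0],[0,0,0,0],[0,0,0,0]]]'
python3 - <<'E'
from h import *
s=env.read_state(); t=s['ee_pos'];print(t,np.degrees(2*np.arctan2(s['eef_rot'][1],s['eef_rot'][0])),abs(s['qvel']).max())
V=(.6247,-.0212); a=np.radians(15.2); e=np.array([np.cos(a),np.sin(a)]); f=np.array([-e[1],e[0]])
o=[]
for n in P:
    im=env.read_camera(n); b=cv2.resize(im,None,fx=4,fy=4,interpolation=cv2.INTER_CUBIC)
    if n=="side":
        g={n:grad(im)}
        for z in(.212,.215,.218): 
            c=fit(g,V,[(z,.031)],.012); print(z,np.round(c,3),score(g,c,[(z,.031)]))
    for z,r in((.215,.031),(.151,.015)): cv2.polylines(b,[np.int32(proj(n,ring(V,z,r))*4+1.5)],True,(0,255,0),1)
    q=np.array([(.031,-.011),(.049,-.011),(.049,.011),(.031,.011)]); X=V+q[:,:1]*e+q[:,1:]*f
    for z in(.188,.212): cv2.polylines(b,[np.int32(proj(n,np.c_[X,np.full(4,z)])*4+1.5)],True,(0,255,0),1)
    u,v=np.int32(proj(n,[*(V+.05*e),.19])[0]*4); o.append(b[v-230:v+230,u-200:u+190])
cv2.imwrite("pics/v1.png",np.hstack(o))
E
```

```text
time_s: 19.92
ee_pos: [0.624, -0.0216, 0.1972]
eef_rot: [0.61, 0.792, -0.002, -0.001]
contact_force: [0.3, 0.1, -1.4]
finger_gap: 0.707
time_s: 20.25
ee_pos: [0.6226, -0.0213, 0.2005]
eef_rot: [0.61, 0.792, 0.0, -0.0]
contact_force: [-0.4, 0.7, -0.3]
finger_gap: 0.707
[ 0.62263127 -0.02131247  0.20045661] 104.79897764842701 0.009326433636111141
0.212 [ 0.637 -0.02 ] 82.916016
0.215 [ 0.636 -0.014] 82.5104
0.218 [ 0.635 -0.009] 81.998535
```

View pics/v1.png

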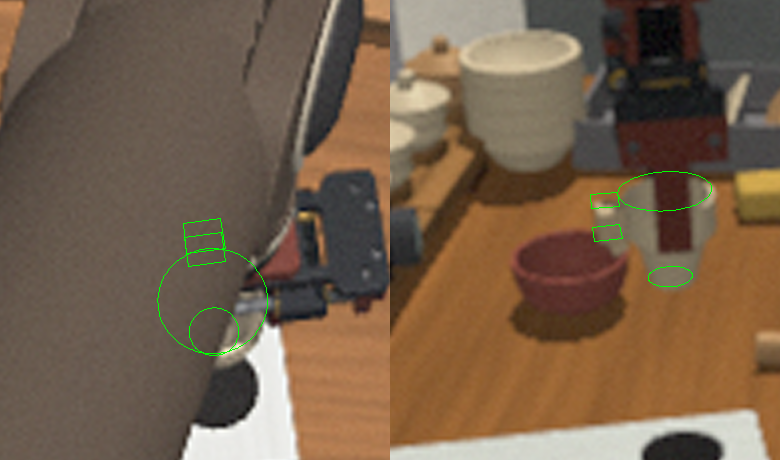

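The side view shows the cup upright over the spot with the shard (crop (605,230)) towards the lens. It sits about 2 mm short in x and 4 mm low against the target outline, well within tolerance. A small trim, then I settle and hand in.

```bash
python3 -m inch '[[[1,0,2,0],[1,0,1,0],[0,0,0,0],[0,0,0,0],[0,0,0,0],[0,0,0,0],[0,0,0,0],[0,0,0,0]]]'
python3 - <<'E'
from h import *
im=env.read_camera("side"); cv2.imwrite("pics/last.png",im); g={"side":grad(im)}
for z in(.126,.130,.134):
    c=fit(g,(.573,.264),[(z,.031),(z,.0275)],.01); print("stack",z,np.round(c,3))
b=cv2.resize(im,None,fx=4,fy=4,interpolation=cv2.INTER_CUBIC); V=np.array((.6247,-.0212)); n="side"
for z,r in((.215,.031),(.189,.031),(.151,.015)): cv2.polylines(b,[np.int32(proj(n,ring(V,z,r))*4+1.5)],True,(0,255,0),1)
u,v=np.int32(proj(n,[.6,.1,.12])[0]*4); cv2.imwrite("pics/v2.png",b[max(0,v-400):v+200,u-300:u+300])
s=env.read_state(); print(s['ee_pos'],s['finger_gap'],abs(s['qvel']).max(),s['contact_force'])
E
```

```text
time_s: 21.02
ee_pos: [0.6253, -0.0214, 0.2034]
eef_rot: [0.61, 0.792, -0.0, -0.0]
contact_force: [0.7, -0.6, -1.9]
finger_gap: 0.712
stack 0.126 [0.575 0.265]
stack 0.13 [0.573 0.271]
stack 0.134 [0.572 0.274]
[ 0.62533016 -0.0214916   0.20335882] 0.7069838489818842 0.0018096134609805622 [-0.22690276 -0.12279695 -0.56913801]
```

View pics/v2.png

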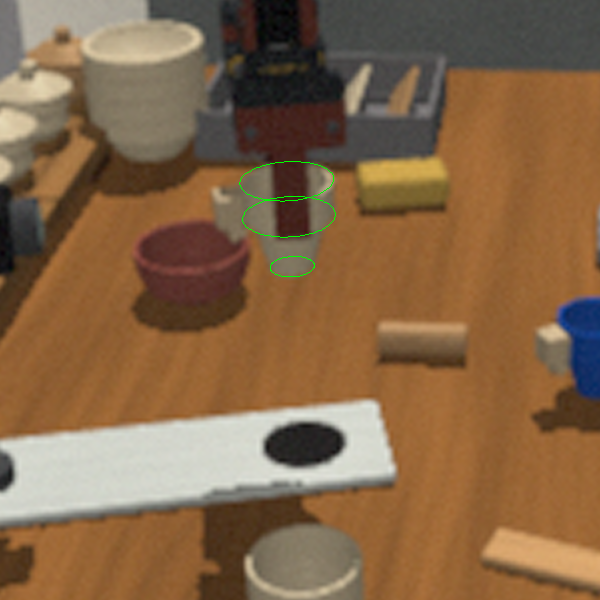

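The held cup matches the target outlines (rim (287,181), foot (292,267)). It is upright, the shard at (228,213) points towards the lens at (35,225), and the stack stands. I hand in.

```bash
python3 -c "
from workcell import env
print(env.close_job())"
```

```text
the job is handed in; nothing more can be done
None
```

I nested both sound cups on the cup on the board. The flawed cup is held at the inspection camera, and the job is handed in at about 21 s of the 64 s. No verdict is reported, so what follows is from my own checks.

- **Stack:** each cup met resistance at the TCP height expected for full nesting (0.092 m and 0.119 m). Ring fits then put the first nested rim near 0.104 m and the top rim near 0.130 m. These fits barely separate heights a few millimetres apart. The last one put the stack centre's y at 0.265–0.274 m, against 0.260–0.270 m in the fits just after release. I put that down to fit noise, as nothing touched the stack in between.
- **Flawed cup:** the TCP is at (0.625, −0.021, 0.203), which puts flawed_mid within a few millimetres of view by the last side picture. The cup looks upright and is still, gripped with the command set to 35 N.
- **Shard direction:** it is about 15° in the world frame, matching the stand axis at 15.2°. The shard's starting angle was 20° from the top view and 25° from the side view. I used 21°, so it may be off by about 4° against the 17° allowed.
- **Not checked:** the arm hid the cup in the top view at the end, so the final shard angle rests on the side view and the turn I commanded. No bystander looked moved in the last side picture, but I did not measure them.

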